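# Put the mixed-up paper-cutting tools back in their own trays

## Robot

A 6-joint arm with a two-finger parallel gripper is mounted at the origin on the work surface. World frame = base frame: x ahead of the robot, y to its left, z up, the work surface at z = 0. Lengths are in m, angles in rad, forces in N, time in s.
With the tool pointing down it reaches from about 0.35 to 0.975 m from the base axis. Payload 17.4 kg.
Tool frame: the origin (TCP) lies at the very end of the fingers, on their centre line; the grasp point (between the pads) lies grasp_offset behind it (grasp_offset is the distance from the TCP to the grasp point, in m); x points along the fingers, z is the direction in which the jaws open and shut, and the axes are right-handed (so a half turn about x gives the same grasp; the last joint's range is limited). The gripper opens to 85 mm and grips with 20 to 120 N. Pads are 22 mm wide; open, the fingers measure 114 mm over their backs; the gripper's body (76 mm by 85 mm) begins 54 mm behind the grasp point. The pads swing forward as they close: fully open they stand 13 mm farther back than shut.
Start: joints at [1.203, 0.116, 1.442, -0, 1.584, -0.038], TCP at [0.219, 0.639, 0.231] pointing down, gripper open.
Joint ranges: [-2.83, 2.83], [-0.83, 2.19], [0.07, 2.5], [-1.14, 4.28], [0.01, 3], [-2.97, 2.97]. Speed limits (rad/s): [1.89, 1.89, 2.22, 3.14, 3.14, 3.14].

## Interface

Orientations are given as a unit quaternion [w, x, y, z].
In Python, from workcell import * gives the robot as it stands. Calls block until the motion is done:
- reach(position, orientation): joint-space move of the TCP to a pose.
- move_linear(position, rotation=None, v=0.15, threshold=None): straight line of the TCP; rotation=None keeps the orientation; v is the mean speed in m/s. With threshold (N) it stops when the force on the tool has changed by that much, and returns True; else False.
- move_joints(angles): joint-space move.
- command_gripper(opening, squeeze=None): finger opening in m; squeeze is the grip in N (None keeps the last); returns when the fingers have stopped.
- dwell(seconds).
- solve_ik(position, orientation): joint angles nearest the present ones, or None.
- grab_frame(name): name is "scene" or "top" or "wrist"; returns the picture (420x560x3 uint8, blue, green, red); there is no depth.
- get_calibration(name): a dict with "vfov" (degrees; the focal length in pixels is half the picture's height over the tangent of half this angle, whatever the lens; pixels are square), "cx", "cy" (the principal point, pixels), "position" and "attitude" of the camera in the world. Camera axes: x right, y up, looking along -z (the intrinsics and any distortion apply to the point x, -y, -z); pixel columns grow to the right and rows downward; lengths in m; the calibration is good to about 2 mm. A picture is of the moment at which its call begins: read the wrist's pose just before it. get_calibration takes no time and is no camera call; for the wrist camera it gives the pose at the moment of the call.
A pose or a line that the arm cannot do raises Unreachable and nothing moves.
- finish_job(): hands the job in, once; it reports no verdict.
Readings, each from a call of its own:
- get_t(): time.
- get_joint_pos(): joint angles.
- get_qd(): joint speeds.
- get_joint_torque(): joint torques, N m.
- get_ee_pos(): TCP position.
- get_tool_rot(): TCP orientation.
- get_force(): force on the tool from outside, world axes, zero at the start.
- get_torque(): the same for the moment, N m.
- get_finger_gap(): finger opening in m.
Only numpy, scipy, OpenCV 4.12 (cv2) and the standard library are available. Lean on these libraries where they do the work, as an engineer would, in place of code of your own. Each camera call takes 0.05 s, during which the arm holds its last target.

## Task

The four paper-cutting tools are mixed up: each lies in another one's tray. Using the empty bare-wood tray to set a tool aside on the way, put every tool back in its own tray - the one whose paper has the colour of the tool's grip and bears its outline - laid flat on the outline, lined up with it and with the cutting end the way the outline shows. Leave the glue jar standing where it is.

Things in the scene. Friction and masses are not known exactly. Their poses are not given: they have to be found in the camera images.
- punch_mid (a point): round punch: loose steel hand tool, 140 g, lying on its side; cutting end a plain steel tube 20 mm across. Point: centre of its PINK ribbed square grip sleeve, 56 mm long, 24 wide, 24 high, on which it lies flat (point 12 mm above what it lies on; grip and balance here). x points along the tool to its cutting end, 72 mm away; the striking end is 48 mm the other way. z up.
- chisel_mid (a point): fishtail chisel: loose steel hand tool, 140 g, lying on its side; cutting end a flat fishtail blade 44 mm wide. Point: centre of its TURQUOISE ribbed square grip sleeve, 56 mm long, 24 wide, 24 high, on which it lies flat (point 12 mm above what it lies on; grip and balance here). x points along the tool to its cutting end, 72 mm away; the striking end is 48 mm the other way. z up.
- gouge_mid (a point): crescent gouge: loose steel hand tool, 140 g, lying on its side; cutting end an open half-ring (crescent) 43 mm wide. Point: centre of its YELLOW ribbed square grip sleeve, 56 mm long, 24 wide, 24 high, on which it lies flat (point 12 mm above what it lies on; grip and balance here). x points along the tool to its cutting end, 72 mm away; the striking end is 48 mm the other way. z up.
- vee_mid (a point): V punch: loose steel hand tool, 140 g, lying on its side; cutting end a V of two steel bars, 45 mm wide. Point: centre of its VIOLET ribbed square grip sleeve, 56 mm long, 24 wide, 24 high, on which it lies flat (point 12 mm above what it lies on; grip and balance here). x points along the tool to its cutting end, 72 mm away; the striking end is 48 mm the other way. z up.
- tray_punch_spot (a point): Home of the round punch: shallow wooden tray fixed to the bench, PINK paper with the tool's white outline. Inside 146 x 84 mm, walls 6 thick; floor 10, rim 16 mm above bench. Point: over the outline's grip, where the sleeve centre belongs, 12 mm above the floor. x along the tray to the outline's cutting end (wall 85 mm away; other end 61 mm, sides 42). z up.
- tray_chisel_spot (a point): Home of the fishtail chisel: shallow wooden tray fixed to the bench, TURQUOISE paper with the tool's white outline. Inside 146 x 84 mm, walls 6 thick; floor 10, rim 16 mm above bench. Point: over the outline's grip, where the sleeve centre belongs, 12 mm above the floor. x along the tray to the outline's cutting end (wall 85 mm away; other end 61 mm, sides 42). z up.
- tray_gouge_spot (a point): Home of the crescent gouge: shallow wooden tray fixed to the bench, YELLOW paper with the tool's white outline. Inside 146 x 84 mm, walls 6 thick; floor 10, rim 16 mm above bench. Point: over the outline's grip, where the sleeve centre belongs, 12 mm above the floor. x along the tray to the outline's cutting end (wall 85 mm away; other end 61 mm, sides 42). z up.
- tray_vee_spot (a point): Home of the V punch: shallow wooden tray fixed to the bench, VIOLET paper with the tool's white outline. Inside 146 x 84 mm, walls 6 thick; floor 10, rim 16 mm above bench. Point: over the outline's grip, where the sleeve centre belongs, 12 mm above the floor. x along the tray to the outline's cutting end (wall 85 mm away; other end 61 mm, sides 42). z up.
- tray_spare_spot (a point): The empty tray: bare light wood, no paper, no outline; fixed, same size, heights and axes as the others. Point: where the sleeve centre of a tool set aside belongs, 12 mm above the floor; x along the tray, end wall 85 mm away that way, 61 mm the other.
- glue_jar_mid (a point): Middle (half-way up) of a loose white glue jar with an orange screw lid, 54 mm across, 55 mm high, 160 g, standing on the bench beyond the trays. To be left standing.
Not all that is in view belongs to the job. What is shaped like the part that bears tray_chisel_spot but green is not meant.

How it is judged:
By the outcome, as a careful person would: the job done as asked, in the order asked, and still so for the second after the job is handed in, with the robot touching nothing.
It also fails if it takes over 128 s, if anything falls off the work surface, if the arm or the gripper's body presses on something with over 40 N, if the wrist force passes 120 N, or if a joint passes its speed limit or range.

## Working session

There is one attempt and no reset: what is moved stays moved. The work goes in short steps, each a Python script; the robot and the scene stay as the last script left them, time stands still between calls to the robot, and variables do not carry over. Pictures are saved under pics/ and viewed, and the job is handed in when it is done.

```bash
ls; mkdir -p pics
python3 - <<'E'
from workcell import *
import cv2
for n in ("scene","top","wrist"):
    c=get_calibration(n); print(n,c)
    cv2.imwrite(f"pics/{n}0.png",grab_frame(n))
print(get_t(),get_ee_pos(),get_tool_rot(),get_finger_gap())
E
```

```text
pics
scene {'vfov': 55.028670344342046, 'cx': 276.31973099998515, 'cy': 212.09940607262544, 'position': array([1.16696478, 0.21123668, 0.66786641]), 'attitude': array([0.53607913, 0.24328464, 0.31941389, 0.74256752])}
top {'vfov': 42.72447302394558, 'cx': 285.8071085438928, 'cy': 202.66032845664776, 'position': array([0.35236443, 0.02482861, 1.50495762]), 'attitude': array([ 0.71623976,  0.03340076, -0.03023438, -0.6963985 ])}
wrist {'vfov': 70.66004083738093, 'cx': 278.844984818209, 'cy': 207.60855306125433, 'position': array([0.14475283, 0.66240317, 0.37335992]), 'attitude': array([ 0.80371142, -0.12591355, -0.08873574,  0.57473446])}
0.15 [0.21853446 0.6384938  0.23070457] [ 0.57500985 -0.41132305  0.57557199  0.41096704] 0.08515775625315998
```

View pics/scene0.png

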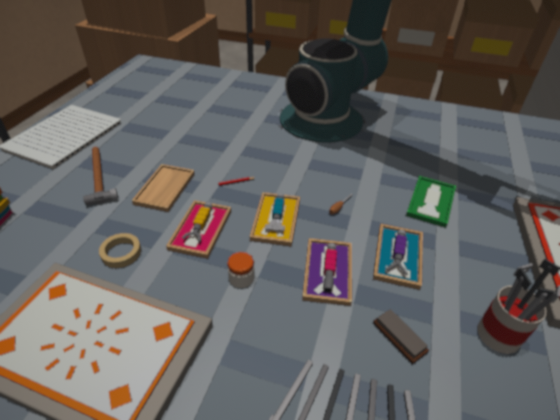

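View pics/top0.png

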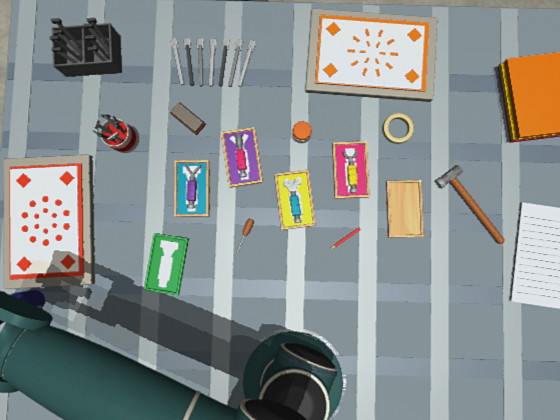

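View pics/wrist0.png

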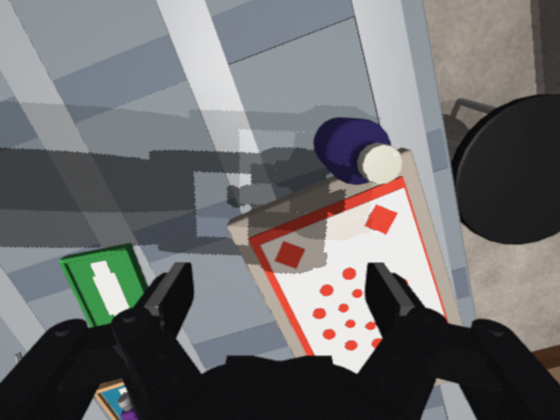

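Run:
```python
import cv2
im=cv2.imread("pics/top0.png")[110:310,140:440]
cv2.imwrite("pics/top0z.png",cv2.resize(im,None,fx=2.6,fy=2.6,interpolation=cv2.INTER_CUBIC))
```

```text
(no output)
```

View pics/top0z.png

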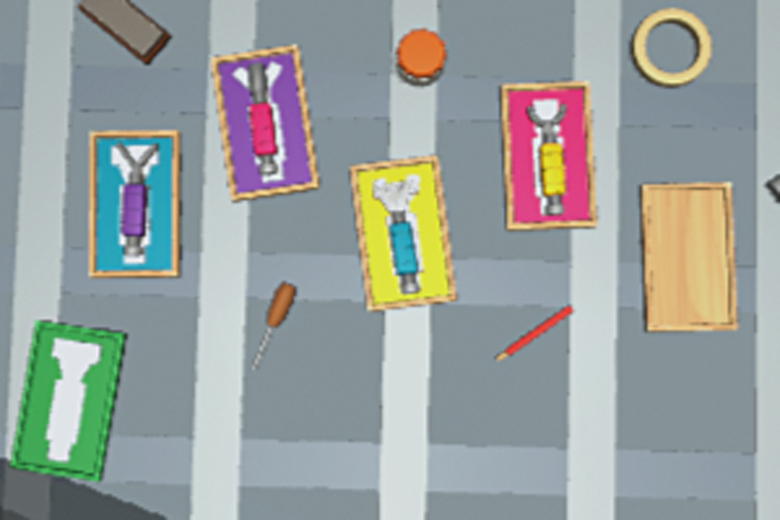

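```bash
cat > h.py <<'E'
from workcell import *
import workcell, numpy as np, cv2
from scipy.spatial.transform import Rotation as Ro
def K(c): 
    f=210/np.tan(np.radians(c["vfov"])/2); return f
def cast(c,uv,z):
    f=K(c); uv=np.atleast_2d(np.asarray(uv,float))
    d=np.c_[(uv[:,0]-c["cx"])/f,-(uv[:,1]-c["cy"])/f,-np.ones(len(uv))]
    q=c["attitude"]; d=Ro.from_quat([q[1],q[2],q[3],q[0]]).apply(d)
    p=c["position"]; return (p+d*((z-p[2])/d[:,2])[:,None])[:,:2]
def proj(c,P):
    f=K(c); q=c["attitude"]; P=np.atleast_2d(P)
    d=Ro.from_quat([q[1],q[2],q[3],q[0]]).inv().apply(P-c["position"])
    return np.c_[c["cx"]+f*d[:,0]/-d[:,2],c["cy"]-f*d[:,1]/-d[:,2]]
def down(a):
    """tool pointing down, jaw direction at world angle a"""
    x=np.array([0,0,-1.]);z=np.array([np.cos(a),np.sin(a),0]);y=np.cross(z,x)
    q=Ro.from_matrix(np.c_[x,y,z]).as_quat(); return [q[3],q[0],q[1],q[2]]
HUE={"pink":(163,178),"violet":(130,147),"turq":(90,104),"yellow":(22,32)}
def mask(im,n,s=130,v=90):
    h=cv2.cvtColor(im,cv2.COLOR_BGR2HSV);a,b=HUE[n]
    return cv2.inRange(h,(a,s,v),(b,255,255))
E
python3 - <<'E'
from h import *
im=cv2.imread("pics/top0.png");c=get_calibration("top")
hs=cv2.cvtColor(im,cv2.COLOR_BGR2HSV)
for n,p in dict(pinkpaper=(340,150),pinktool=(241,163),vpaper=(230,145),vtool=(191,192),tpaper=(180,200),ttool=(294,207),ypaper=(283,190),ytool=(352,175),spare=(405,208)).items(): print(n,hs[p[1],p[0]],cast(c,p,.02)[0].round(3))
print(cast(c,(301,132),.055))
try: print(grasp_offset)
except Exception as e: print(e, dir(workcell))
print(get_ee_pos(), Ro.from_quat(np.roll(get_tool_rot(),-1)).as_matrix().round(3))
cw=get_calibration("wrist"); print(Ro.from_quat(np.roll(cw["attitude"],-1)).as_matrix().round(3), cast(cw,(280,210),.02))
E
```

```text
pinkpaper [168 188 224] [ 0.639 -0.114]
pinktool [168 186 223] [0.594 0.162]
vpaper [138 134 169] [0.644 0.194]
vtool [138 128 179] [0.509 0.298]
tpaper [ 94 198 184] [0.486 0.328]
ttool [ 95 190 197] [0.475 0.01 ]
ypaper [ 31 191 226] [0.521 0.042]
ytool [ 29 199 222] [ 0.569 -0.149]
spare [ 19 106 223] [ 0.481 -0.297]
[[ 0.67891403 -0.00299847]]
0.0187
[0.21853446 0.6384938  0.23070457] [[-0.    -0.946  0.324]
 [-0.001  0.324  0.946]
 [-1.     0.    -0.001]]
[[ 0.324 -0.901 -0.287]
 [ 0.946  0.308  0.1  ]
 [-0.002 -0.304  0.953]] [[0.25486156 0.62555945]]
```

Run:
```python
from h import *
a=np.pi/2
for k,y in (("A",.22),("B",-.13)):
    sols=[(aa,solve_ik([.64,y,.30],down(aa))) for aa in (a,-a)]
    print([(s[0],None if s[1] is None else np.round(s[1],2)) for s in sols])
    reach([.64,y,.30],down(a)); dwell(.2)
    c=get_calibration("wrist"); im=grab_frame("wrist")
    cv2.imwrite(f"pics/w1{k}.png",im); np.save(f"pics/w1{k}.npy",c,allow_pickle=True)
print(get_t(),get_force())
```

```text
[(1.5707963267948966, array([ 0.29,  0.11,  1.34, -0.  ,  1.69, -1.28])), (-1.5707963267948966, array([ 0.29,  0.11,  1.34, -0.  ,  1.69,  1.86]))]
[(1.5707963267948966, array([-0.24,  0.06,  1.39, -0.  ,  1.69, -1.81])), (-1.5707963267948966, array([-0.24,  0.06,  1.39, -0.  ,  1.69,  1.33]))]
4.1083 [ 0.45039292 -0.12652345 -0.77010436]
```

View pics/w1A.png

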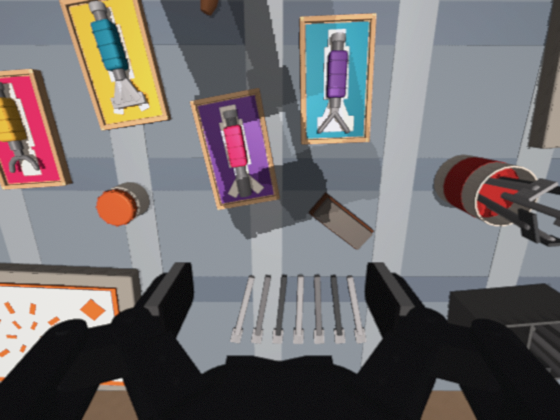

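View pics/w1B.png

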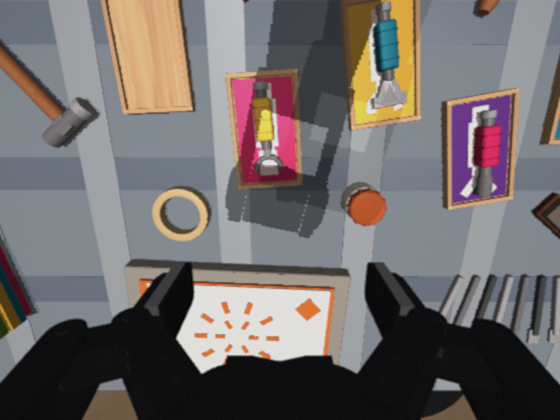

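```bash
cat >> h.py <<'E'
from math import degrees
def load(k): return cv2.imread(f"pics/{k}.png"), np.load(f"pics/{k}.npy",allow_pickle=True).item()
HUE.update(pink=(160,178),violet=(128,150),turq=(88,105),yellow=(20,34))
def comps(im,n,s=90,v=40):
    m=cv2.morphologyEx(mask(im,n,s,v),cv2.MORPH_OPEN,np.ones((2,2),np.uint8))
    cs,_=cv2.findContours(m,cv2.RETR_EXTERNAL,cv2.CHAIN_APPROX_NONE)
    return sorted([x[:,0,:] for x in cs if cv2.contourArea(x)>60],key=lambda x:-cv2.contourArea(x))
def rect(p):
    (c,wh,a)=cv2.minAreaRect((p*1000).astype(np.float32)); w,h=wh
    if w<h: w,h=h,w; a+=90
    a=(a+90)%180-90  # long axis, pointing +x half
    return np.array(c)/1000,w,h,a
def report(k):
    im,c=load(k)
    for n in HUE:
        for u in comps(im,n)[:3]:
            if u[:,0].min()<=1 or u[:,0].max()>=558 or u[:,1].min()<=1 or u[:,1].max()>260: e="EDGE"
            else: e=""
            for z in (.010,.034):
                r=rect(cast(c,u,z))
                if (z==.010)==(r[1]>100): print(k,n,u.mean(0).round(),z,r[0].round(4),*np.round(r[1:],1),e)
E
python3 - <<'E'
from h import *
for k in("w1A","w1B"): report(k)
im,c=load("w1A");im2,_=load("w1B")
t=[im[0:150,60:170],im[85:215,190:280],im[10:150,295:380],im2[65:195,220:310]]
t=[cv2.resize(x,(int(x.shape[1]*440/x.shape[0]*.6*1),440) if 0 else (int(x.shape[1]*2.4),int(x.shape[0]*2.4)),interpolation=cv2.INTER_CUBIC) for x in t]
H=max(x.shape[0] for x in t)
t=[cv2.copyMakeBorder(x,0,H-x.shape[0],0,4,0) for x in t]
o=np.hstack(t)[:,:]; s=min(1,800/o.shape[1]); cv2.imwrite("pics/z1.png",cv2.resize(o,None,fx=s,fy=s))
E
```

```text
w1A pink [ 27. 140.] 0.01 [ 0.5896 -0.1513] 143.3 80.0 3.9 EDGE
w1A pink [236. 147.] 0.034 [0.6059 0.1607] 56.6 24.6 8.6 
w1A violet [238. 149.] 0.01 [0.6168 0.1593] 142.1 79.9 10.1 
w1A violet [337.  75.] 0.034 [0.5158 0.2928] 54.7 22.7 0.3 
w1A turq [337.  80.] 0.01 [0.5237 0.2967] 142.1 80.2 2.2 
w1A turq [111.  46.] 0.034 [0.4838 0.0108] 57.8 29.0 11.9 
w1A yellow [118.  64.] 0.01 [0.5    0.0058] 145.5 82.5 8.9 EDGE
w1A yellow [  4. 124.] 0.034 [ 0.5754 -0.1431] 49.4 16.9 -15.9 EDGE
w1A yellow [ 15. 119.] 0.034 [ 0.5706 -0.1306] 50.3 13.4 5.5 
w1B pink [266. 129.] 0.01 [ 0.5889 -0.1481] 143.7 81.8 4.1 
w1B pink [488. 146.] 0.034 [0.606  0.1529] 57.3 34.0 8.9 
w1B pink [ 14. 281.] 0.01 [ 0.8323 -0.5722] 129.8 14.8 9.3 EDGE
w1B violet [481. 149.] 0.01 [0.6162 0.1608] 142.4 78.4 10.2 
w1B turq [387.  46.] 0.034 [0.4836 0.002 ] 55.3 26.5 11.2 
w1B turq [ 12. 294.] 0.01 [ 0.8565 -0.5833] 109.8 13.2 9.3 EDGE
w1B yellow [379.  58.] 0.01 [0.5004 0.0068] 144.0 83.2 9.1 EDGE
w1B yellow [264. 119.] 0.034 [ 0.572 -0.15 ] 52.4 21.0 3.7 
w1B yellow [  8. 305.] 0.034 [ 0.8579 -0.5707] 78.4 16.5 8.0 EDGE
```

View pics/z1.png

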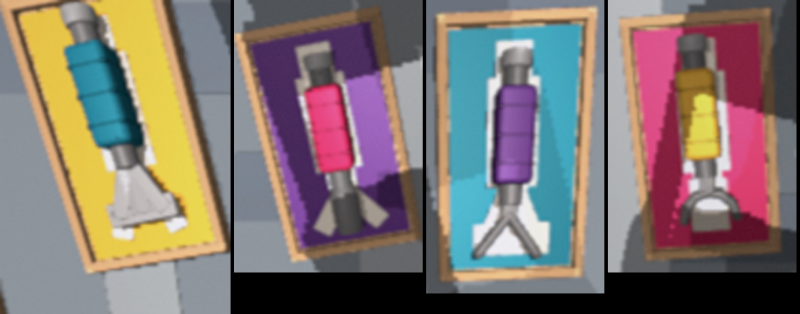

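```bash
cat >> h.py <<'E'
def look(name,x,y,z=.20):
    """wrist camera over (x,y)"""
    reach([x+.078,y,z],down(np.pi/2)); dwell(.25)
    c=get_calibration("wrist"); im=grab_frame("wrist")
    cv2.imwrite(f"pics/{name}.png",im); np.save(f"pics/{name}.npy",c,allow_pickle=True)
    print(name,"cam",c["position"].round(4),"t",round(get_t(),2))
E
python3 - <<'E'
from h import *
look("s1",.49,-.29,.22); look("y1",.575,-.15)
report("y1")
im,c=load("s1")
h=cv2.cvtColor(im,cv2.COLOR_BGR2HSV); m=cv2.inRange(h,(8,50,90),(24,200,255)); m=cv2.morphologyEx(m,cv2.MORPH_OPEN,np.ones((3,3)))
cs,_=cv2.findContours(m,cv2.RETR_EXTERNAL,cv2.CHAIN_APPROX_NONE)
for u in sorted(cs,key=lambda q:-cv2.contourArea(q))[:3]:
    r=rect(cast(c,u[:,0,:],.016)); print(u[:,0].mean(0).round(),r)
cv2.imwrite("pics/sy1.png",cv2.resize(np.hstack([im,load("y1")[0]]),(800,300)))
E
```

```text
s1 cam [ 0.4906 -0.2906  0.3633] t 5.2
y1 cam [ 0.5746 -0.1522  0.343 ] t 6.2
y1 pink [283. 120.] 0.01 [ 0.5888 -0.1486] 143.1 81.4 3.9 
y1 pink [557. 146.] 0.034 [0.6078 0.1312] 52.4 7.0 16.0 EDGE
y1 violet [538. 157.] 0.01 [0.62   0.1393] 144.0 40.1 14.0 EDGE
y1 turq [448.  19.] 0.034 [0.494  0.0019] 36.7 31.1 10.8 EDGE
y1 yellow [439.  60.] 0.01 [0.5182 0.0098] 107.0 81.3 8.5 EDGE
y1 yellow [439.  60.] 0.034 [ 0.5223 -0.0019] 99.3 75.4 8.5 EDGE
y1 yellow [279. 105.] 0.034 [ 0.5719 -0.1511] 51.7 20.4 6.1 
y1 yellow [182. 214.] 0.034 [ 0.6827 -0.2601] 64.7 17.3 57.1 
[269.  97.] (array([ 0.4823591 , -0.30148462]), 158.34890747070312, 96.14463806152344, 2.7558722496032715)
[395. 190.] (array([ 0.58728741, -0.15087854]), 158.70132446289062, 98.4475326538086, 3.8393425941467285)
[522. 125.] (array([ 0.50062976, -0.00538295]), 157.673095703125, 78.0785140991211, 8.820300102233887)
```

View pics/sy1.png

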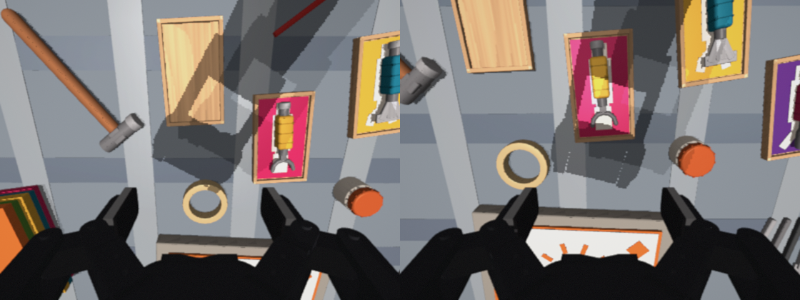

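```bash
cat >> h.py <<'E'
UP=.14
def pick(xy,ang,z=.012):
    q=down(np.pi/2+np.radians(ang)); command_gripper(.042,60)
    reach([*xy,.11],q); s=move_linear([*xy,z],v=.12,threshold=12)
    print("down stop",s,get_ee_pos().round(4),get_force().round(1))
    command_gripper(0.0,60); print("gap",round(get_finger_gap(),4))
    move_linear([*xy,UP],v=.15); print("gap",round(get_finger_gap(),4),get_force().round(1),"t",round(get_t(),2))
def place(xy,ang,z=.0125):
    q=down(np.pi/2+np.radians(ang))
    reach([*xy,UP],q); move_linear([*xy,.03],v=.15); s=move_linear([*xy,z],v=.04,threshold=6)
    print("place stop",s,get_ee_pos().round(4),get_force().round(1))
    command_gripper(.042); move_linear([*xy,.11],v=.15); print("t",round(get_t(),2))
def spot(c,ang): 
    a=np.radians(ang); return np.array(c)-.012*np.array([np.cos(a),np.sin(a)])
E
python3 - <<'E'
from h import *
pick((.572,-.1505),4.5)
E
```

```text
down stop False [ 0.5725 -0.1506  0.0129] [-0.1  1.3 -0. ]
gap 0.0227
gap 0.0227 [ 0.2  0.5 -1.1] t 9.52
```

Run:
```python
from h import *
place(spot((.4824,-.3015),2.76),2.76)
look("s2",.49,-.29,.22); look("p2",.575,-.15)
report("s2");report("p2")
a=load("s2")[0][0:240,180:460];b=load("p2")[0][0:240,180:460]
cv2.imwrite("pics/sp2.png",cv2.resize(np.hstack([a,b]),(800,343)))
```

```text
place stop True [ 0.4703 -0.3021  0.0132] [-4.1  1.5  8.2]
t 12.72
s2 cam [ 0.4894 -0.2916  0.3618] t 13.67
p2 cam [ 0.5746 -0.1523  0.343 ] t 14.67
s2 pink [396. 194.] 0.01 [ 0.5891 -0.1477] 143.7 81.1 4.0 
s2 pink [ 51. 292.] 0.01 [ 0.7506 -0.6187] 137.3 78.0 8.7 EDGE
s2 turq [548. 108.] 0.034 [ 0.4847 -0.0106] 56.4 24.7 16.0 EDGE
s2 turq [ 61. 309.] 0.01 [ 0.7541 -0.5954] 131.6 11.2 9.6 EDGE
s2 yellow [525. 127.] 0.01 [0.5009 0.0024] 144.0 68.2 9.0 EDGE
s2 yellow [268.  95.] 0.034 [ 0.4691 -0.3038] 53.4 22.7 3.2 
s2 yellow [ 48. 314.] 0.01 [ 0.7689 -0.6195] 148.3 39.7 8.8 EDGE
p2 pink [283. 120.] 0.01 [ 0.5888 -0.1482] 143.3 82.0 3.6 
p2 pink [557. 146.] 0.034 [0.6078 0.1312] 52.4 7.0 16.0 EDGE
p2 violet [538. 157.] 0.01 [0.6201 0.1393] 144.1 40.1 14.0 EDGE
p2 turq [448.  20.] 0.034 [0.494  0.0019] 36.9 31.1 10.8 EDGE
p2 yellow [438.  59.] 0.01 [0.5182 0.0102] 106.7 81.7 8.2 EDGE
p2 yellow [438.  59.] 0.034 [ 0.5223 -0.0015] 99.0 75.8 8.2 EDGE
p2 yellow [168. 238.] 0.034 [ 0.709  -0.2779] 77.0 66.6 48.8 EDGE
p2 yellow [114.  10.] 0.034 [ 0.4868 -0.3017] 21.1 17.2 89.9 EDGE
```

View pics/sp2.png

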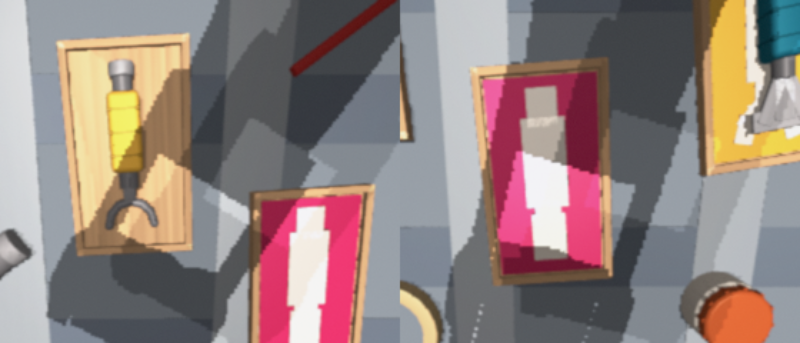

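```bash
cat >> h.py <<'E'
def outline(k,n,z=.010):
    im,c=load(k); 
    # biggest unclipped paper
    for u in comps(im,n):
        r=rect(cast(c,u,z))
        if r[1]<130: continue
        h=cv2.convexHull(u); m=np.zeros(im.shape[:2],np.uint8); cv2.fillConvexPoly(m,h,255); m=cv2.erode(m,np.ones((9,9)))
        hs=cv2.cvtColor(im,cv2.COLOR_BGR2HSV); w=cv2.inRange(hs,(0,0,60),(180,75,255))&m
        w=cv2.morphologyEx(w,cv2.MORPH_OPEN,np.ones((3,3)))
        cs,_=cv2.findContours(w,cv2.RETR_EXTERNAL,cv2.CHAIN_APPROX_NONE)
        b=max(cs,key=cv2.contourArea)[:,0]; o=rect(cast(c,b,z))
        print(k,n,"paper",r[0].round(4),np.round(r[1:],1),"outline",o[0].round(4),np.round(o[1:],1)); return r,o
E
python3 - <<'E'
from h import *
outline("p2","pink"); outline("s2","pink")
look("v1",.605,.17); report("v1")
cv2.imwrite("pics/v1z.png",cv2.resize(load("v1")[0][0:240,120:440],(800,600)))
E
```

```text
p2 pink paper [ 0.5888 -0.1482] [143.3  82.    3.6] outline [ 0.5862 -0.1493] [125.   32.8   3.8]
s2 pink paper [ 0.5891 -0.1477] [143.7  81.1   4. ] outline [ 0.5864 -0.1492] [125.5  32.6   3.9]
v1 cam [0.6051 0.1677 0.3428] t 16.19
v1 pink [ 10. 118.] 0.01 [ 0.6096 -0.1136] 114.6 36.8 -16.0 EDGE
v1 pink [271. 113.] 0.034 [0.6061 0.1597] 55.8 23.3 8.7 
v1 violet [271. 118.] 0.01 [0.6163 0.1591] 142.3 80.1 10.3 
v1 violet [413.  21.] 0.034 [0.5274 0.2904] 36.8 28.1 -0.3 EDGE
v1 turq [407.  57.] 0.034 [0.5514 0.2883] 87.9 74.6 2.3 EDGE
v1 turq [110.   2.] 0.034 [0.511  0.0154] 27.0 4.6 89.9 EDGE
v1 yellow [122.  43.] 0.034 [0.5386 0.0226] 76.9 72.2 -81.2 EDGE
```

View pics/v1z.png

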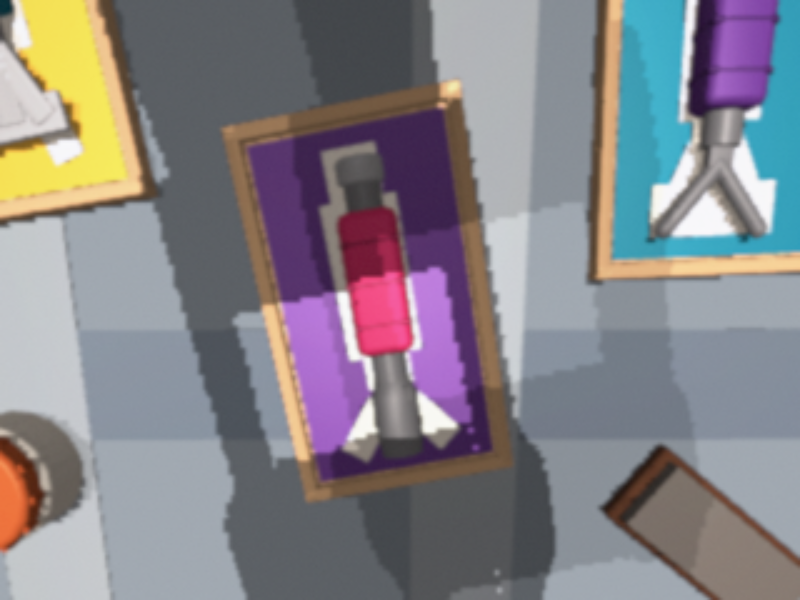

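Run:
```python
from h import *
pick((.6061,.1597),8.7)
place((.5752,-.1497),3.8)
look("p3",.575,-.15); report("p3")
look("v3",.605,.17); outline("v3","violet")
look("t3",.52,.295); report("t3")
a=load("p3")[0][0:240,160:400];b=load("t3")[0][0:240,160:400];d=load("v3")[0][0:240,160:400]
cv2.imwrite("pics/c3.png",cv2.resize(np.hstack([a,d,b]),(800,267)))
```

```text
down stop False [0.6066 0.1598 0.0129] [ 0.7 -0.5  0.4]
gap 0.0229
gap 0.0228 [-0.3 -0.  -0.9] t 19.23
place stop True [ 0.5751 -0.1497  0.0132] [-3.1 -0.1  8.3]
t 22.86
p3 cam [ 0.5744 -0.1515  0.3418] t 23.71
p3 pink [282. 121.] 0.01 [ 0.5888 -0.1484] 143.2 81.9 3.8 
p3 violet [539. 159.] 0.01 [0.6199 0.1408] 144.4 42.3 14.0 EDGE
p3 turq [447.  20.] 0.034 [0.4937 0.0018] 37.5 30.3 10.8 EDGE
p3 yellow [438.  59.] 0.01 [0.5183 0.0102] 106.7 82.1 8.1 EDGE
p3 yellow [438.  59.] 0.034 [ 0.5224 -0.0015] 99.0 76.2 8.1 EDGE
p3 yellow [112.  11.] 0.034 [ 0.4866 -0.3016] 20.8 18.2 -87.4 EDGE
p3 yellow [162. 247.] 0.034 [ 0.718  -0.2825] 77.4 46.6 57.6 EDGE
v3 cam [0.6051 0.1677 0.3428] t 25.23
v3 violet paper [0.6162 0.1591] [142.3  80.1  10.3] outline [0.6157 0.1589] [130.8  53.7   9.6]
t3 cam [0.5205 0.2929 0.3426] t 26.18
t3 violet [164. 195.] 0.01 [0.6164 0.159 ] 142.7 80.6 10.2 
t3 violet [281. 107.] 0.034 [0.5156 0.2942] 54.2 21.2 -0.1 
t3 turq [282. 110.] 0.01 [0.5236 0.2963] 142.6 80.6 2.4 
t3 turq [ 5. 81.] 0.034 [0.4908 0.0328] 40.8 17.0 -16.0 EDGE
t3 yellow [ 27. 104.] 0.01 [0.5006 0.0053] 144.7 78.7 9.0 EDGE
```

View pics/c3.png

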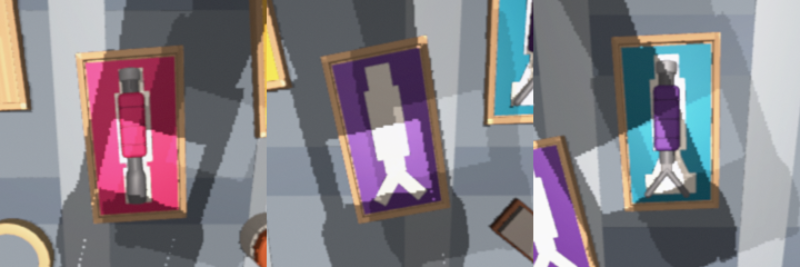

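```bash
cat >> h.py <<'E'
def profile(k,n,ang,c0,z=.010):
    im,c=load(k); a=np.radians(ang); X=np.array([np.cos(a),np.sin(a)]);Y=np.array([-X[1],X[0]])
    s=np.arange(-80,81);t=np.arange(-44,45)
    S,T=np.meshgrid(s,t,indexing="ij"); P=np.array(c0)+S[...,None]*X/1000+T[...,None]*Y/1000
    uv=proj(c,np.c_[P.reshape(-1,2),np.full(S.size,z)]).astype(np.float32).reshape(*S.shape,2)
    w=cv2.remap(im,uv[...,0],uv[...,1],cv2.INTER_LINEAR)
    cv2.imwrite(f"pics/rect_{k}.png",cv2.resize(w,None,fx=4,fy=4,interpolation=cv2.INTER_NEAREST))
    hs=cv2.cvtColor(w,cv2.COLOR_BGR2HSV); m=cv2.inRange(hs,(0,0,60),(180,75,255))
    m[:,:6]=0;m[:,-6:]=0
    for i in range(0,161,2):
        j=np.flatnonzero(m[i]); 
        if len(j): print(s[i],"n",len(j),"t",t[j[0]],t[j[-1]],end=" | ")
    print()
E
python3 - <<'E'
from h import *
profile("v3","violet",10,(.6162,.1590)); profile("p2","pink",3.8,(.5888,-.1482))
E
```

```text
-66 n 8 t -8 9 | -64 n 23 t -12 10 | -62 n 24 t -12 11 | -60 n 24 t -12 11 | -58 n 24 t -12 11 | -56 n 23 t -12 10 | -54 n 23 t -12 10 | -52 n 24 t -12 11 | -50 n 24 t -12 11 | -48 n 24 t -12 11 | -46 n 27 t -13 13 | -44 n 34 t -17 16 | -42 n 34 t -17 16 | -40 n 34 t -17 16 | -38 n 34 t -17 16 | -36 n 34 t -17 16 | -34 n 34 t -17 16 | -32 n 34 t -17 16 | -30 n 34 t -17 16 | -28 n 34 t -17 16 | -26 n 34 t -17 16 | -24 n 34 t -17 16 | -22 n 34 t -17 16 | -20 n 34 t -17 16 | -18 n 34 t -17 16 | -16 n 34 t -17 16 | -14 n 34 t -17 16 | -12 n 34 t -17 16 | -10 n 34 t -17 16 | -8 n 34 t -17 16 | -6 n 34 t -17 16 | -4 n 34 t -17 16 | -2 n 34 t -17 16 | 0 n 34 t -17 16 | 2 n 34 t -17 16 | 4 n 34 t -17 16 | 6 n 34 t -17 16 | 8 n 34 t -17 16 | 10 n 34 t -17 16 | 12 n 34 t -17 16 | 14 n 34 t -17 16 | 16 n 34 t -17 16 | 18 n 34 t -17 16 | 20 n 25 t -13 11 | 22 n 22 t -11 10 | 24 n 22 t -11 10 | 26 n 22 t -11 10 | 28 n 22 t -11 10 | 30 n 22 t -11 10 | 32 n 22 t -11 10 | 34 n 21 t -10 10 | 36 n 24 t -12 11 | 38 n 26 t -13 12 | 40 n 30 t -15 14 | 42 n 34 t -17 16 | 44 n 37 t -18 18 | 46 n 39 t -20 1
[... 740 characters left out ...]
14 | -10 n 33 t -17 15 | -8 n 33 t -17 15 | -6 n 33 t -17 15 | -4 n 33 t -17 15 | -2 n 33 t -17 15 | 0 n 33 t -17 15 | 2 n 33 t -17 15 | 4 n 33 t -17 15 | 6 n 33 t -17 15 | 8 n 33 t -17 15 | 10 n 33 t -17 15 | 12 n 33 t -17 15 | 14 n 33 t -17 15 | 16 n 33 t -17 15 | 18 n 33 t -17 15 | 20 n 21 t -11 9 | 22 n 21 t -11 9 | 24 n 24 t -13 10 | 26 n 27 t -14 12 | 28 n 27 t -14 12 | 30 n 27 t -14 12 | 32 n 27 t -14 12 | 34 n 27 t -14 12 | 36 n 27 t -14 12 | 38 n 27 t -14 12 | 40 n 27 t -14 12 | 42 n 27 t -14 12 | 44 n 27 t -14 12 | 46 n 27 t -14 12 | 48 n 27 t -14 12 | 50 n 27 t -14 12 | 52 n 27 t -14 12 | 54 n 27 t -14 12 | 56 n 27 t -14 12 | 58 n 26 t -14 11 | 60 n 14 t -12 9 | 80 n 77 t -38 38 |
```

View pics/rect_v3.png

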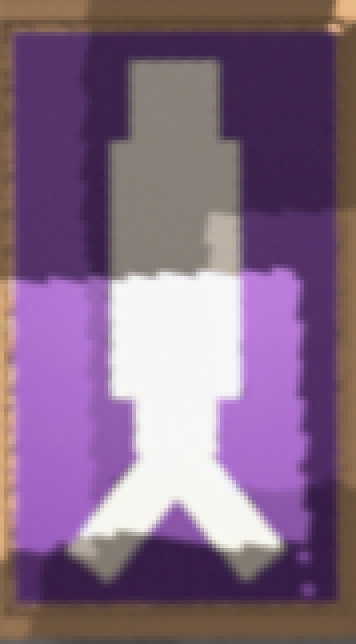

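Run:
```python
from h import *
pick((.5156,.2942),0.2)
place((.6035,.1562),10)
look("v4",.605,.17); report("v4")
look("t4",.52,.295); r,o=outline("t4","turq"); profile("t4","turq",o[3],r[0])
look("y4",.49,.005); report("y4")
a=load("v4")[0][0:240,160:400];b=load("t4")[0][0:240,160:400];d=load("y4")[0][0:240,160:400]
cv2.imwrite("pics/c4.png",cv2.resize(np.hstack([a,b,d]),(800,267)))
```

```text
down stop False [0.5161 0.2944 0.0128] [-0.8  1.3 -0.7]
gap 0.0226
gap 0.023 [-0.6 -0.5 -1.8] t 29.23
place stop True [0.6034 0.1561 0.0132] [-2.8  0.1  6.9]
t 32.37
v4 cam [0.6045 0.1685 0.3418] t 33.22
v4 pink [ 10. 120.] 0.01 [ 0.6115 -0.1134] 110.6 35.6 -15.9 EDGE
v4 violet [270. 119.] 0.01 [0.6162 0.1592] 142.3 79.9 10.1 
v4 turq [407.  57.] 0.034 [0.5509 0.2883] 88.9 74.5 2.3 EDGE
v4 turq [109.   2.] 0.034 [0.5107 0.0153] 28.2 5.4 -90.0 EDGE
v4 yellow [121.  43.] 0.034 [0.5382 0.0227] 77.6 72.0 -81.8 EDGE
t4 cam [0.5205 0.2929 0.3426] t 34.17
t4 turq paper [0.5235 0.2964] [142.6  80.6   2.3] outline [0.5227 0.296 ] [128.9  51.1   1.5]
-72 n 54 t -38 38 | -64 n 23 t -13 9 | -62 n 23 t -13 9 | -60 n 23 t -13 9 | -58 n 23 t -13 9 | -56 n 23 t -13 9 | -54 n 23 t -13 9 | -52 n 24 t -13 10 | -50 n 24 t -13 10 | -48 n 24 t -13 10 | -46 n 24 t -13 10 | -44 n 33 t -18 14 | -42 n 34 t -18 15 | -40 n 34 t -18 15 | -38 n 34 t -18 15 | -36 n 34 t -18 15 | -34 n 34 t -18 15 | -32 n 34 t -18 15 | -30 n 34 t -18 15 | -28 n 33 t -17 15 | -26 n 33 t -17 15 | -24 n 34 t -18 15 | -22 n 33 t -17 15
[... 644 characters left out ...]
 25 | 48 n 52 t -26 25 | 50 n 52 t -26 25 | 52 n 52 t -26 25 | 54 n 52 t -26 25 | 56 n 52 t -26 25 | 58 n 52 t -26 25 | 60 n 52 t -26 25 | 62 n 50 t -25 24 | 64 n 4 t -24 -21 | 70 n 12 t 27 38 | 72 n 13 t -38 -26 | 80 n 77 t -38 38 | 
y4 cam [0.4902 0.0043 0.3426] t 35.59
y4 pink [147. 197.] 0.01 [ 0.5892 -0.1487] 144.0 80.9 4.0 
y4 violet [409. 219.] 0.01 [0.6165 0.1598] 142.5 80.3 10.3 EDGE
y4 turq [533. 156.] 0.01 [0.5236 0.2948] 142.5 70.7 2.3 EDGE
y4 turq [280. 104.] 0.034 [0.4823 0.0056] 55.2 21.8 10.8 
y4 yellow [ 53. 295.] 0.034 [ 0.7019 -0.2688] 76.6 75.7 -11.2 EDGE
y4 yellow [254. 120.] 0.01 [ 0.5071 -0.019 ] 107.9 31.0 9.3 
y4 yellow [309. 153.] 0.034 [0.5264 0.0339] 67.1 34.0 0.1
```

View pics/c4.png

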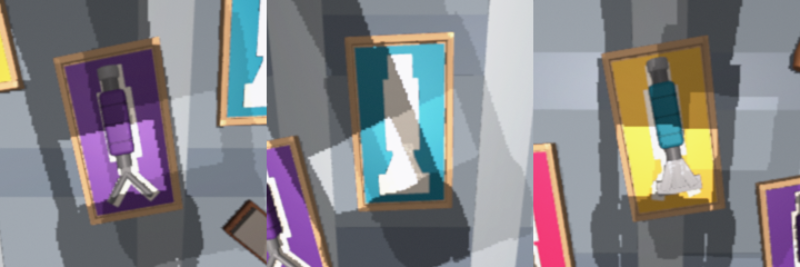

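Run:
```python
from h import *
pick((.4823,.0056),10.8)
place((.5105,.2949),2.3)
look("t5",.52,.295); report("t5")
look("y5",.49,.005); r,o=outline("y5","yellow"); profile("y5","yellow",9,r[0])
look("s5",.48,-.295); report("s5")
a=load("t5")[0][0:240,160:400];b=load("y5")[0][0:240,160:400];d=load("s5")[0][0:240,160:400]
cv2.imwrite("pics/c5.png",cv2.resize(np.hstack([a,b,d]),(800,267)))
```

```text
down stop False [0.4828 0.0056 0.0128] [ 0.4  0.6 -0.8]
gap 0.0229
gap 0.0232 [ 0.5  1.2 -2.2] t 38.64
place stop True [0.5104 0.2949 0.0131] [-1.8 -1.6  6.9]
t 42.21
t5 cam [0.5193 0.2936 0.3418] t 43.08
t5 violet [163. 196.] 0.01 [0.6164 0.1591] 142.7 80.3 10.4 
t5 turq [282. 111.] 0.01 [0.5237 0.2964] 143.2 80.6 1.9 
t5 yellow [ 23. 108.] 0.01 [0.5004 0.0061] 144.7 78.0 8.9 EDGE
y5 cam [0.4902 0.0043 0.3426] t 44.5
y5 yellow paper [0.5006 0.0065] [142.5  83.5   9.2] outline [0.4966 0.0104] [124.  48.   4.]
-64 n 22 t -11 10 | -62 n 22 t -11 10 | -60 n 22 t -11 10 | -58 n 22 t -11 10 | -56 n 22 t -11 10 | -54 n 22 t -11 10 | -52 n 22 t -11 10 | -50 n 22 t -11 10 | -48 n 22 t -11 10 | -46 n 22 t -11 10 | -44 n 32 t -16 15 | -42 n 32 t -16 15 | -40 n 32 t -16 15 | -38 n 32 t -16 15 | -36 n 32 t -16 15 | -34 n 32 t -16 15 | -32 n 32 t -16 15 | -30 n 32 t -16 15 | -28 n 31 t -16 14 | -26 n 32 t -16 15 | -24 n 32 t -16 15 | -22 n 31 t -16 14 | -20 n 31 t -16 14 | -18 n 32 t -16 15 | -16 n 32 t -16 15 | -14 n 31 t -16 14 | -12 n 32 t -17 14 | -10 n 33 t -17 15 | -8 n 32 t -17 14 | -6 n 3
[... 368 characters left out ...]
30 t -15 14 | 36 n 31 t -16 14 | 38 n 35 t -18 16 | 40 n 42 t -21 20 | 42 n 43 t -22 20 | 44 n 44 t -24 22 | 46 n 34 t -24 22 | 48 n 30 t -24 22 | 50 n 28 t -24 22 | 52 n 27 t -24 23 | 54 n 27 t -25 23 | 56 n 27 t -25 24 | 58 n 23 t -24 23 | 60 n 9 t -17 17 | 80 n 77 t -38 38 | 
s5 cam [ 0.4803 -0.2956  0.3429] t 45.95
s5 pink [405. 205.] 0.01 [ 0.5892 -0.1481] 143.5 81.5 4.0 EDGE
s5 pink [ 46. 303.] 0.01 [ 0.743  -0.6142] 124.5 67.6 8.7 EDGE
s5 turq [ 53. 319.] 0.01 [ 0.7484 -0.597 ] 119.4 11.7 9.4 EDGE
s5 yellow [536. 139.] 0.01 [ 0.5023 -0.0063] 144.1 50.0 8.9 EDGE
s5 yellow [271. 102.] 0.034 [ 0.469  -0.3037] 53.1 23.3 3.2 
s5 yellow [ 45. 324.] 0.01 [ 0.7574 -0.6111] 125.5 17.0 8.6 EDGE
```

View pics/c5.png

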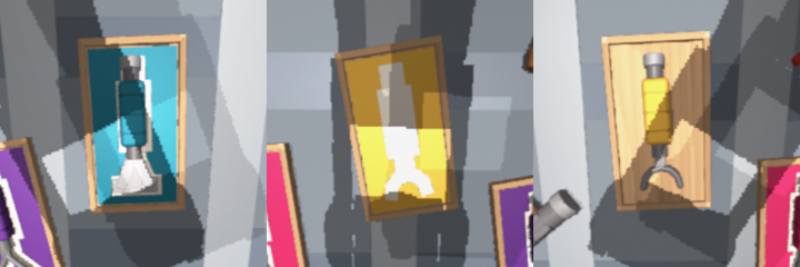

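Run:
```python
from h import *
pick((.469,-.3033),3.1)
place((.4878,.0038),9)
look("y6",.49,.005); look("t6",.51,.295); look("p6",.575,-.15);look("v6",.605,.16)
L=[]
for k,n,a,c0 in (("y6","y",9,(.5006,.0065)),("t6","t",2.3,(.5235,.2964)),("p6","p",3.8,(.5888,-.1482)),("v6","v",10,(.6162,.159))):
    im,c=load(k);a=np.radians(a);X=np.array([np.cos(a),np.sin(a)]);Y=np.array([-X[1],X[0]])
    S,T=np.meshgrid(np.arange(-85,86,.5),np.arange(-48,48,.5),indexing="ij");P=np.array(c0)+S[...,None]*X/1000+T[...,None]*Y/1000
    uv=proj(c,np.c_[P.reshape(-1,2),np.full(S.size,.01)]).astype(np.float32).reshape(*S.shape,2)
    L.append(cv2.remap(im,uv[...,0],uv[...,1],cv2.INTER_CUBIC))
cv2.imwrite("pics/c6.png",cv2.resize(np.hstack(L),(796,354)))
cv2.imwrite("pics/top6.png",grab_frame("top"))
```

```text
down stop False [ 0.4695 -0.3036  0.0128] [-0.7 -1.  -0. ]
gap 0.0229
gap 0.0228 [-1.1 -0.2 -1. ] t 49.01
place stop True [0.4877 0.0038 0.0131] [-3.3  0.3  7.9]
t 52.63
y6 cam [0.4894 0.0035 0.3419] t 53.48
t6 cam [0.5102 0.2927 0.3429] t 54.9
p6 cam [ 0.5751 -0.1508  0.3427] t 56.85
v6 cam [0.6051 0.1577 0.3428] t 58.34
```

View pics/c6.png

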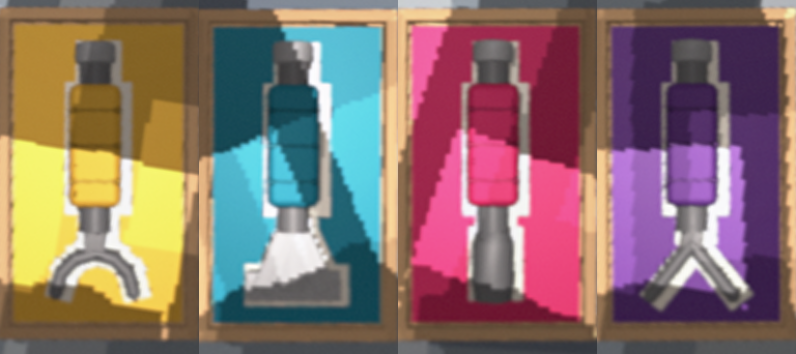

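Run:
```python
from h import *
move_linear([*get_ee_pos()[:2],.25]); reach([.45,.5,.3],down(np.pi/2)); dwell(.2)
cv2.imwrite("pics/top7.png",grab_frame("top")); print(get_t())
im=cv2.imread("pics/top7.png")[100:300,130:440]
cv2.imwrite("pics/top7z.png",cv2.resize(im,None,fx=2.5,fy=2.5,interpolation=cv2.INTER_CUBIC))
```

```text
60.6583
```

View pics/top7z.png

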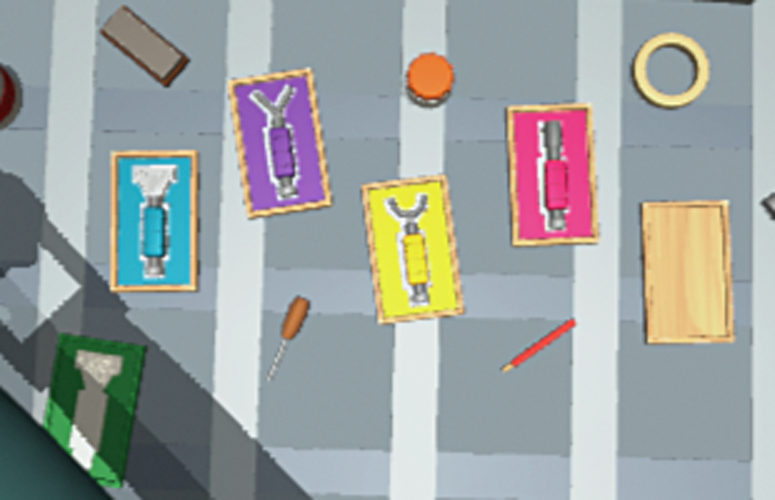

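The four tools lie on their own outlines (crop pixels: chisel 154,220; V punch 282,150; gouge 414,255; round punch 555,180). The spare tray is empty (688,270), and the jar is standing where it was (430,78).

```bash
python3 -c "
from workcell import *
finish_job()"
```

```text
the job is handed in; nothing more can be done
```

All four tools are back in their own trays, each lying flat on its outline with the cutting end the way the outline shows, and the job is handed in. I set the gouge aside in the bare-wood tray, then moved the round punch, V punch and chisel home, and the gouge last. It took about 61 s of the 128 s allowed.

- **Placement:** the last wrist pictures show each tool on its outline, visually within about 2 mm and well lined up. I judged this by eye and did not measure the final poses. The chisel and gouge look about 1 mm off centre.
- **Surroundings:** the last top view shows the spare tray empty and the glue jar still standing where it was. I left the green tray alone.
- **Disagreement found:** tray centres taken from the paper edges and from the outlines differed by about 1–3 mm. I placed the last three tools by the outline's sleeve section. The round punch went in before that check, at a blend of the two, less than 1 mm from the sleeve-section position.
- **Forces:** the highest I saw was about 9 N, on setting a tool down.

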